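# Stack two stationery sets for wrapping

## Robot

A 7-joint arm with a two-finger parallel gripper is mounted at the origin on a cart in front of the work surface, level with it; the furniture and walls round the work are solid. World frame = base frame: x ahead of the robot, y to its left, z up, the work surface at z = 0. Lengths are in m, angles in rad, forces in N, time in s.
With the tool pointing down it reaches from about 0.35 to 0.9 m from the base axis. Payload 8.1 kg.
Tool frame: the origin (TCP) lies on the centre line of the jaws, within the pads' length; the fingertips stand 17 mm ahead of it and the grasp point (between the pads) lies 2 mm behind it; z points along the fingers, y is the direction in which the jaws open and shut (so a half turn about z gives the same grasp; the last joint's range is limited). The gripper opens to 92 mm and grips with 3 to 60 N. Pads are 19 mm wide; open, the fingers measure 130 mm over their backs; the gripper's body (75 mm by 190 mm) begins 47 mm behind the grasp point.
Start: joints at [1.076, 0.434, 0.025, 1.573, -0.012, 1.134, -0.075], TCP at [0.239, -0.578, 0.244] pointing down, gripper open.
Joint ranges: [-2.62, 2.62], [-0.44, 2.09], [-1.27, 1.32], [0.08, 2.57], [-1.32, 4.46], [0.12, 2], [-2.74, 2.74]. Speed limits (rad/s): [2.22, 2.22, 3.01, 3.01, 3.14, 3.14, 3.14].

## Interface

Orientations are given as a rotation vector (axis times angle).
In Python, from cell import arm, imaging, job gives the robot as it stands.
- The arm moves only by the tool jog_arm, never from a script. Its argument "moves" is a list of rows, each an object with "fingers": the closure, from -1 (fully open) to 1 (shut); "xyz": the shift along the tool's x, y, z in cm, a list of three; "angular": the turn, a rotation vector about the tool's x, y, z in rad, a list of three. In form: [{"fingers": fingers, "xyz": [dx, dy, dz], "angular": [ax, ay, az]}, ...]. A call has 1 to 12 rows; each row is the pose to reach, as a shift and turn from the pose commanded when the call began, along the tool's axes at that moment; what a row does not reach only later rows make up. A row lasts 1/8 s, in which the tool goes at most 62.5 mm and 10.7 degrees, less where a joint would pass 70% of its speed; a pose out of reach is approached as far as the arm can. A call with a gripper value outside its range is refused whole. The fingers move at their own pace and stop on an object; "grip_force" is the grip in N (left out, the last holds). Time passes only in rows, so rows that repeat a pose let the fingers close. It gives the time, the measured TCP pose, the force and the opening at its end, in the units of the state.
- arm.observe(): the state, without advancing time (a new reading comes with each control period).
- imaging.get_image(name): name is "scene" or "top"; returns the picture (480x640x3 uint8, red, green, blue); there is no depth.
- imaging.camera_params(name): a dict with "fx", "fy", "cx", "cy" (pixels), "rvec" (rotation vector, rad) and "tvec" (3), from world to camera coordinates, as OpenCV has them. Camera axes: x right, y down, z forward; pixel columns grow to the right and rows downward; lengths in m; the calibration is good to about 2 mm. A picture is of the moment at which its call begins. camera_params takes no time and is no camera call.
- job.sign_off(): hands the job in, once; it reports no verdict.
The state is a dict: "clock": time; "joints": joint angles; "dq": joint speeds; "joint_efforts": joint torques, N m; "position": TCP position; "ee_rot": TCP orientation; "force": force on the tool from outside, world axes, zero at the start; "ft_torque": the same for the moment, N m; "width": opening from 0.0 (shut) to 1.0 (fully open).
Only numpy, scipy, OpenCV 4.12 (cv2) and the standard library are available. Lean on these libraries where they do the work, as an engineer would, in place of code of your own. Each camera call takes 0.05 s, during which the arm holds its last target. There are 200 camera calls.

## Task

Make up the two stationery sets on the counter, ready for wrapping, as two neat, centred piles. Card set: the round ink tin flat on the pile of cards, then the hand stamp standing upright on the tin. Notebook set: the block of sticky notes flat on the pocket notebook, then the tape roll flat on the block, then the eraser flat on the tape roll; leave the sharpener and the glue stick where they stand.

Things in the scene. Friction and masses are not known exactly. Their poses are not given: they have to be found in the camera images.
- card_pile: Target: a flat pile of pale counter cards, rectangle 68 x 104 mm, 11 mm high, stays put on the counter. Origin: centre of the underside, z up; the 104 mm side is turned -8 degrees (about z) from its y axis.
- notebook: Target: a flat closed pocket notebook with a plain cover, 90 x 140 mm, 12 mm thick, stays put on the counter. Origin: centre of the underside, z up; the 140 mm side is turned +6 degrees (about z) from its y axis.
- ink_tin: Loose low round ink-pad tin, closed, 67 mm diameter, 18 mm high, 50 g (plus or minus 30 percent). Origin: centre of the underside, z up. Rigid; pinch across the diameter.
- stamp: Loose self-inking hand stamp standing upright, 81 mm tall, 60 g: foot 46 x 30 mm, narrower waist, block-shaped cap 50 (along its x) x 31 mm (along its y) between heights 64 and 80 mm. Origin: centre of the underside, z up. The cap does not move; pinch it across its 31 mm, along y.
- note_block: Loose square block of sticky notes in three layers, 53 x 53 mm, 38 mm high, 80 g (plus or minus 30 percent), solid. Origin: centre of the underside, z up; its side faces are turned +10 degrees (about z) from its x and y axes.
- tape_roll: Loose narrow roll of paper tape lying flat, 45 mm diameter, 15 mm high, 18 g, with a hole about 30 mm wide in the middle (do not grip inside it; it is solid to the touch). Origin: centre of the underside, z up. Pinch across the outside.
- eraser: Loose flat eraser in a paper sleeve, 44 x 19 mm, 12 mm high, 20 g. Origin: centre of the underside, z up; the 44 mm length is turned +30 degrees (about z) from its x axis. Pinch it across its 19 mm.
- sharpener: Bystander, to be left alone: small metal pencil sharpener, 25 x 16 mm, 13 mm high, loose. Origin: centre of the underside.
- glue_stick: Bystander, to be left alone: upright round glue stick, 26 mm diameter, 94 mm tall, loose. Origin: centre of the underside, z up.
Mind the look-alikes: they are no part of the job. What is shaped like the ink_tin but green or orange is not meant.

How it is judged:
By the outcome, as a careful person would: the job done as asked, in the order asked, and still so for the second after the job is handed in, with the robot touching nothing.
It also fails if it takes over 128 s, if anything falls off the work surface, if the arm or the gripper's body presses on something with over 40 N, if the wrist force passes 120 N, or if a joint passes its speed limit or range.

## Working session

There is one attempt and no reset: what is moved stays moved. The work goes in short steps, Python scripts to look and compute and a tool call to move; the robot and the scene stay as the last step left them, time stands still between calls to the robot, and variables do not carry over. Pictures are saved under pics/ and viewed, about 12 in all and at most 16, crops included, and the job is handed in when it is done.

Besides the shell and the picture viewer there is one more tool, called after "Call:" by a JSON object that holds its "method" and its "body", one argument or row to a line. jog_arm: Moves the arm, as the interface text tells. Its arguments: {"type":"object","properties":{"moves":{"type":"array"},"grip_force":{"type":"number"}},"required":["moves"]}

```bash
ls; mkdir -p pics
python3 - <<'E'
from cell import arm, imaging, job
import cv2
print(arm.observe())
for n in("scene","top"):
    print(n,imaging.camera_params(n)); cv2.imwrite(f"pics/{n}0.png",imaging.get_image(n)[:,:,::-1])
E
```

```text
pics
{'clock': 0.0, 'joints': array([ 1.07641276,  0.43518217,  0.02497781,  1.57411058, -0.01159662,
        1.13403517, -0.07511107]), 'dq': array([-0.00019594, -0.00123294,  0.00011013, -0.00010357,  0.00100121,
        0.00044201,  0.00119216]), 'joint_efforts': array([-6.44169504e-04, -6.67849374e+01,  9.84781981e-01, -3.14465439e+01,
       -6.04124274e-02,  4.27184394e-02,  1.36300810e-04]), 'position': array([ 0.23839974, -0.57719982,  0.24296517]), 'ee_rot': array([-3.08003854e+00, -6.11057786e-01,  7.12032953e-04]), 'force': array([ 0.25374121, -0.08661832,  0.98588768]), 'ft_torque': array([-0.02287036, -0.00434933, -0.03719116]), 'width': 0.9954053738651247}
scene {'fx': 449.5574869921737, 'fy': 449.5574869921737, 'cx': 321.45155383125666, 'cy': 246.36639617400704, 'rvec': array([ 0.65666702, -2.73741993,  1.02026862]), 'tvec': array([0.42539598, 0.32338002, 1.00203667])}
top {'fx': 507.4702044639736, 'fy': 507.4702044639736, 'cx': 322.4214630458588, 'cy': 234.07372400624297, 'rvec': array([ 2.11148215, -2.16574812,  0.12849233]), 'tvec': array([-0.12487336,  0.57987409,  1.21830691])}
```

View pics/scene0.png

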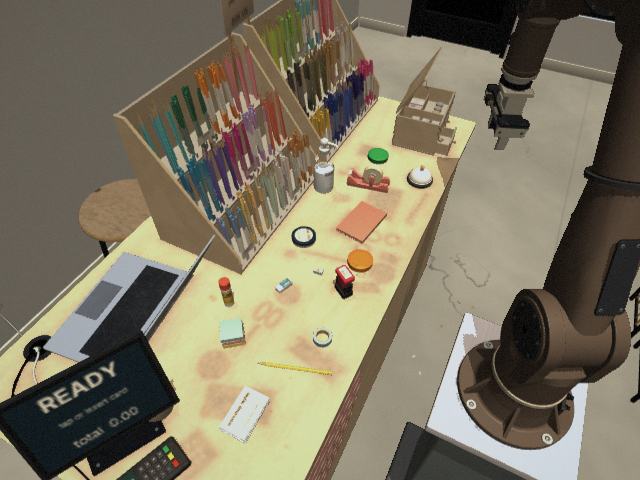

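View pics/top0.png

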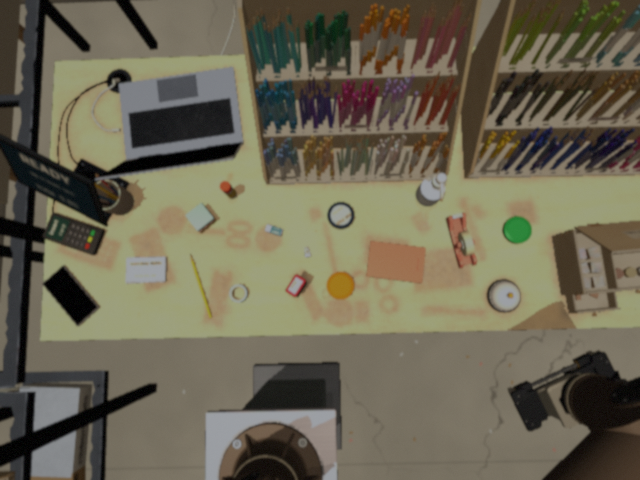

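The scene view and top view show these, in top-view pixels:
- Card pile (147,270), notebook (395,262), note block (201,218), tape roll (240,293).
- Eraser (274,231), stamp (297,285), black/white tin (341,215).
- Sharpener (307,252), glue stick (228,189).
- Orange (341,285) and green (517,230) discs are the decoys.

Next I'll view a zoomed crop.

```bash
cat > h.py <<'E'
import numpy as np, cv2
from cell import arm, imaging, job
from scipy.spatial.transform import Rotation as R
P={n:imaging.camera_params(n) for n in("scene","top")}
def ray(n):
    p=P[n];r=cv2.Rodrigues(p["rvec"])[0];return r,p["tvec"],np.array([[p["fx"],0,p["cx"]],[0,p["fy"],p["cy"]],[0,0,1]])
def w(n,u,v,z):
    r,t,K=ray(n);d=r.T@np.linalg.solve(K,[u,v,1.]);c=-r.T@t;return (c+d*(z-c[2])/d[2])
def px(n,pts):
    p=P[n];r,t,K=ray(n);return cv2.projectPoints(np.asarray(pts,float).reshape(-1,3),p["rvec"],p["tvec"],K,None)[0][:,0]
def grab(n,f):
    im=imaging.get_image(n)[:,:,::-1].copy();cv2.imwrite(f"pics/{f}.png",im);return im
def crop(im,x0,y0,x1,y1,s): return cv2.resize(im[y0:y1,x0:x1],None,fx=s,fy=s,interpolation=cv2.INTER_CUBIC)
E
python3 - <<'E'
from h import *
t=cv2.imread("pics/top0.png");s=cv2.imread("pics/scene0.png")
cv2.imwrite("pics/ctop.png",np.vstack([crop(t,110,170,310,320,4)]))
cv2.imwrite("pics/ctop2.png",crop(t,260,190,460,310,4))
cv2.imwrite("pics/cs.png",crop(s,200,190,400,340,4))
for k,(u,v,z) in dict(card=(147,270,.011),nb=(395,262,.012),tin=(341,215,.018),stamp=(298,285,.08),block=(201,217,.038),tape=(240,293,.015),er=(274,231,.012),sh=(307,252,.013),glue=(228,188,.094)).items():print(k,w("top",u,v,z).round(3))
E
```

```text
card [0.501 0.307 0.011]
nb [ 0.505 -0.319  0.012]
tin [ 0.627 -0.187  0.018]
stamp [ 0.451 -0.08   0.08 ]
block [0.628 0.164 0.038]
tape [0.437 0.07  0.015]
er [ 0.592 -0.016  0.012]
sh [ 0.536 -0.099  0.013]
glue [0.687 0.084 0.094]
```

View pics/ctop.png

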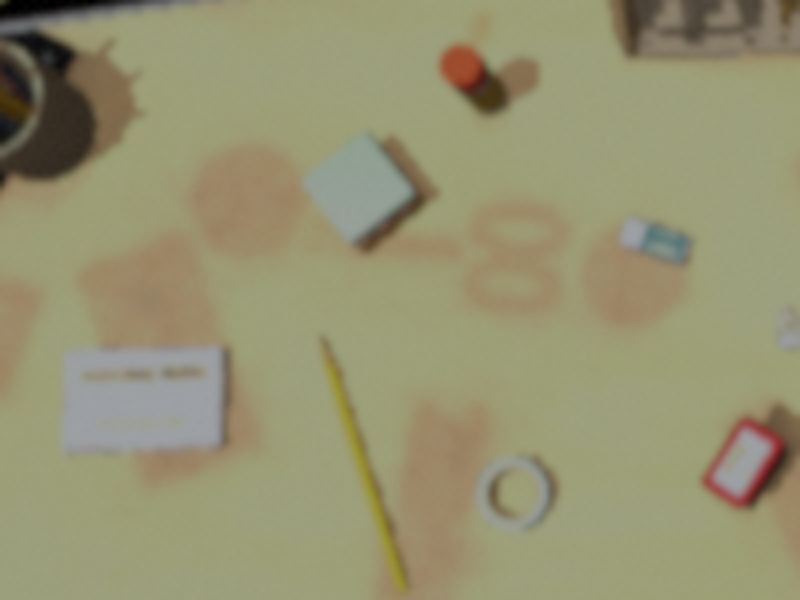

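View pics/ctop2.png

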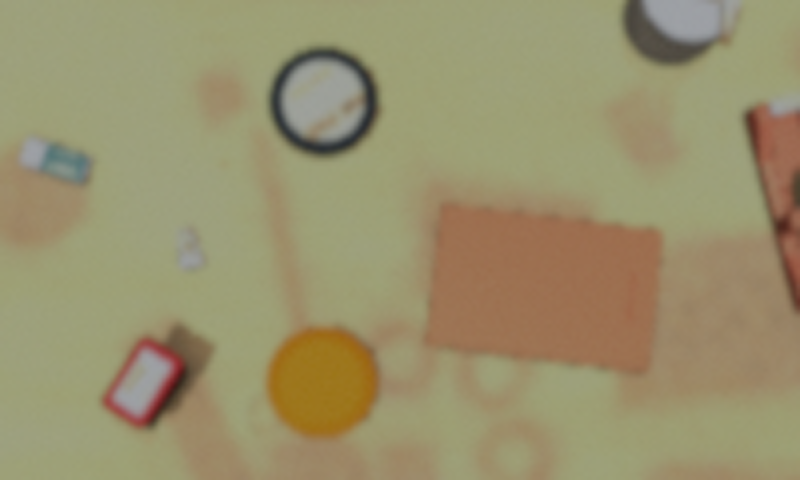

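View pics/cs.png

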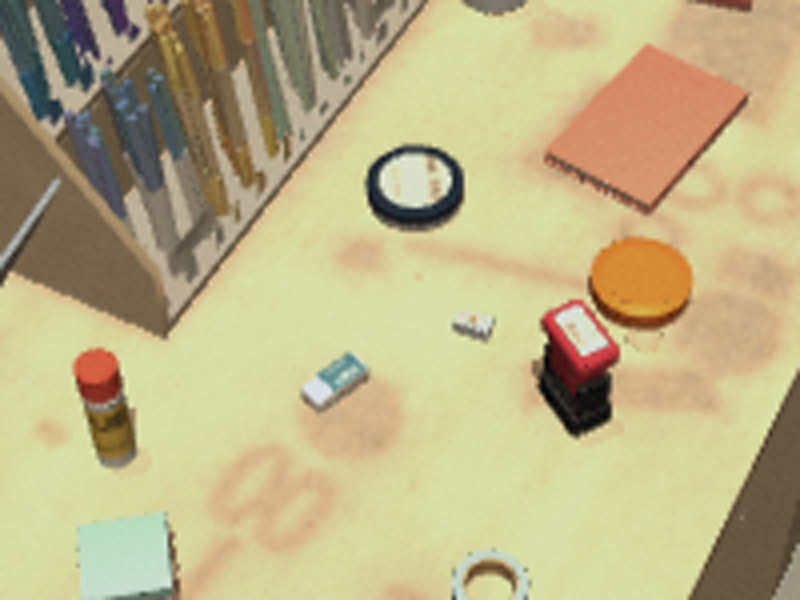

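Seen in the crops: the black-rimmed, white-topped disc at top (341,215) is the ink tin. Stamp cap red at (297,285), block corners at about (201,203),(213,217),(199,231),(185,216). Next I'll measure with segmentation.

```bash
cat > meas.py <<'E'
from h import *
def seg(im,roi,ch,inv,n,z,rnd=False,thr=None):
    x0,y0,x1,y1=roi;c=crop(im,*roi,8)
    hsv=cv2.cvtColor(c,cv2.COLOR_BGR2HSV);lab=cv2.cvtColor(c,cv2.COLOR_BGR2LAB)
    g={"s":hsv[:,:,1],"v":hsv[:,:,2],"a":lab[:,:,1],"b":lab[:,:,2]}[ch]
    t,m=cv2.threshold(g,thr or 0,255,(cv2.THRESH_BINARY_INV if inv else cv2.THRESH_BINARY)|(0 if thr else cv2.THRESH_OTSU))
    cs=cv2.findContours(m,cv2.RETR_EXTERNAL,cv2.CHAIN_APPROX_NONE)[0];k=max(cs,key=cv2.contourArea)
    k=cv2.convexHull(k)[:,0].astype(float);k=np.c_[x0,y0]+(k+.5)/8-.5
    q=np.array([w(n,u,v,z)[:2] for u,v in k])*1000
    if rnd:
        (cx,cy),r=cv2.minEnclosingCircle(q.astype(np.float32));A=cv2.contourArea(q.astype(np.float32));M=cv2.moments(q.astype(np.float32).reshape(-1,1,2))
        return f"c {M['m10']/M['m00']:.1f} {M['m01']/M['m00']:.1f} dia {2*r:.1f} eq {2*np.sqrt(A/np.pi):.1f} thr {t:.0f}"
    (cx,cy),(a,b),an=cv2.minAreaRect(q.astype(np.float32))
    if a<b:a,b,an=b,a,an+90
    return f"c {cx:.1f} {cy:.1f} {a:.1f}x{b:.1f} long-yaw {(an+90)%180-90:.1f} thr {t:.0f}"
E
python3 - <<'E'
from meas import *
t=cv2.imread("pics/top0.png")
print("card",seg(t,(120,250,172,290),"b",1,"top",.011))
print("nb",seg(t,(358,232,430,290),"b",0,"top",.012),seg(t,(358,232,430,290),"a",0,"top",.012))
print("tin",seg(t,(323,198,360,234),"v",1,"top",.010,1))
print("stamp",seg(t,(282,270,310,302),"a",0,"top",.078))
print("block",seg(t,(182,199,217,236),"b",1,"top",.038))
print("tape",seg(t,(226,280,254,308),"b",1,"top",.015,1))
print("er",seg(t,(261,221,287,240),"b",1,"top",.012))
print("sh",seg(t,(300,244,315,260),"b",1,"top",.013))
print("glue",seg(t,(216,178,236,194),"a",0,"top",.094,1))
print("orange",seg(t,(323,268,360,304),"s",0,"top",.018,1))
s=cv2.imread("pics/scene0.png")
print("tin s",seg(s,(288,222,320,252),"v",1,"scene",.009,1))
print("block s top-ish",seg(s,(215,315,250,352),"b",1,"scene",.038))
print("er s",seg(s,(272,274,296,296),"b",1,"scene",.012))
print("card s",seg(s,(212,380,278,448),"b",1,"scene",.011))
print("nb s",seg(s,(330,196,392,246),"a",0,"scene",.012))
print("tape s",seg(s,(308,322,338,352),"b",1,"scene",.0135,1))
E
```

```text
card c 502.6 310.5 104.4x67.1 long-yaw 89.8 thr 137
nb c 505.7 -320.5 140.9x95.0 long-yaw 80.8 thr 150 c 506.7 -320.9 145.9x95.4 long-yaw 81.1 thr 133
tin c 628.6 -186.3 dia 71.6 eq 70.6 thr 117
stamp c 450.5 -74.6 51.5x33.8 long-yaw -32.4 thr 139
block c 628.9 167.0 58.1x55.5 long-yaw 37.4 thr 140
tape c 437.4 75.2 dia 49.7 eq 48.5 thr 141
er c 594.9 -14.7 46.4x21.2 long-yaw 70.0 thr 138
sh c 536.5 -99.3 26.9x17.2 long-yaw 3.3 thr 140
glue c 690.7 90.7 dia 31.0 eq 27.4 thr 139
orange c 450.5 -180.2 dia 69.6 eq 68.1 thr 143
tin s c 628.9 -188.5 dia 83.5 eq 77.4 thr 141
block s top-ish c 625.1 172.6 65.4x56.2 long-yaw -51.8 thr 146
er s c 594.0 -12.5 47.6x25.1 long-yaw 70.5 thr 141
card s c 500.7 313.1 105.5x67.9 long-yaw -89.5 thr 142
nb s c 505.6 -318.8 152.6x96.2 long-yaw 81.4 thr 138
tape s c 435.7 77.8 dia 53.9 eq 50.2 thr 144
```

```bash
cat > plan.py <<'E'
import sys
from h import *
def plan(x,y,z,yaw):   # mm, deg (jaw axis); prints shift in tool cm and tool turn
    s=arm.observe();r=R.from_rotvec(s["ee_rot"]);m=r.as_matrix()
    cur=np.degrees(np.arctan2(m[1,1],m[0,1]));d=(yaw-cur+90)%180-90;Y=np.radians(cur+d)
    ty=np.array([np.cos(Y),np.sin(Y),0]);tz=np.array([0,0,-1.]);T=np.c_[np.cross(ty,tz),ty,tz]
    a=(r.inv()*R.from_matrix(T)).as_rotvec();sh=m.T@(np.array([x,y,z])/1000-s["position"])*100
    print("clock %.2f"%s["clock"],"pos",(s["position"]*1000).round(1),"jaw yaw %.1f"%cur,"j7 %.2f"%s["joints"][6],"F",s["force"].round(1),"w %.1f mm"%(s["width"]*92))
    print("shift",sh.round(2),"turn",a.round(3))
if __name__=="__main__": plan(*map(float,sys.argv[1:5]))
E
python3 plan.py 628.5 -187 150 90
```

```text
clock 0.10 pos [ 238.5 -577.3  243. ] jaw yaw -67.6 j7 -0.08 F [ 0.1 -0.7  0.4] w 91.9 mm
shift [ 50.95 -21.17   9.33] turn [-0.001  0.     0.392]
```

Call:
{"method": "jog_arm", "body": {
  "moves": [
    {"fingers": -1, "xyz": [51, -21.2, 0], "angular": [0, 0, 0.392]},
    {"fingers": -1, "xyz": [51, -21.2, 0], "angular": [0, 0, 0.392]},
    {"fingers": -1, "xyz": [51, -21.2, 0], "angular": [0, 0, 0.392]},
    {"fingers": -1, "xyz": [51, -21.2, 0], "angular": [0, 0, 0.392]},
    {"fingers": -1, "xyz": [51, -21.2, 0], "angular": [0, 0, 0.392]},
    {"fingers": -1, "xyz": [51, -21.2, 0], "angular": [0, 0, 0.392]},
    {"fingers": -1, "xyz": [51, -21.2, 0], "angular": [0, 0, 0.392]},
    {"fingers": -1, "xyz": [51, -21.2, 0], "angular": [0, 0, 0.392]},
    {"fingers": -1, "xyz": [51, -21.2, 5], "angular": [0, 0, 0.392]},
    {"fingers": -1, "xyz": [51, -21.2, 9.3], "angular": [0, 0, 0.392]},
    {"fingers": -1, "xyz": [51, -21.2, 9.3], "angular": [0, 0, 0.392]},
    {"fingers": -1, "xyz": [51, -21.2, 9.3], "angular": [0, 0, 0.392]}
  ],
  "grip_force": 20
}}

```text
clock: 1.6
position: [0.6292, -0.1884, 0.1523]
ee_rot: [3.141, -0.003, 0.001]
force: [0.4, -0.3, 1.2]
width: 1.003
```

```bash
python3 plan.py 628.5 -187 20 90
```

```text
clock 1.60 pos [ 629.2 -188.4  152.3] jaw yaw -90.1 j7 -1.38 F [ 0.4 -0.3  1.2] w 92.3 mm
shift [-0.08 -0.16 13.23] turn [ 0.001 -0.001 -0.002]
```

Call:
{"method": "jog_arm", "body": {
  "moves": [
    {"fingers": -1, "xyz": [0, -0.1, 5], "angular": [0, 0, 0]},
    {"fingers": -1, "xyz": [0, -0.1, 9], "angular": [0, 0, 0]},
    {"fingers": -1, "xyz": [0, -0.1, 11], "angular": [0, 0, 0]},
    {"fingers": -1, "xyz": [0, -0.1, 12.3], "angular": [0, 0, 0]},
    {"fingers": -1, "xyz": [0, -0.1, 13.1], "angular": [0, 0, 0]},
    {"fingers": -1, "xyz": [0, -0.1, 13.1], "angular": [0, 0, 0]},
    {"fingers": -1, "xyz": [0, -0.1, 13.1], "angular": [0, 0, 0]}
  ]
}}

```text
clock: 2.48
position: [0.6297, -0.1862, 0.0207]
ee_rot: [3.141, -0.0, 0.002]
force: [0.2, -0.5, 0.8]
width: 1.0
```

```bash
python3 plan.py 628.5 -187 20 90
```

```text
clock 2.48 pos [ 629.7 -186.2   20.7] jaw yaw -90.0 j7 -1.40 F [ 0.2 -0.5  0.8] w 92.0 mm
shift [-0.12  0.08  0.07] turn [ 0.    -0.001 -0.   ]
```

Close (to 0.45: opening below 67 mm), then lift in the same call.

Call:
{"method": "jog_arm", "body": {
  "moves": [
    {"fingers": 1, "xyz": [-0.1, 0.1, 0], "angular": [0, 0, 0]},
    {"fingers": 1, "xyz": [-0.1, 0.1, 0], "angular": [0, 0, 0]},
    {"fingers": 1, "xyz": [-0.1, 0.1, 0], "angular": [0, 0, 0]},
    {"fingers": 1, "xyz": [-0.1, 0.1, 0], "angular": [0, 0, 0]},
    {"fingers": 1, "xyz": [-0.1, 0.1, 0], "angular": [0, 0, 0]},
    {"fingers": 1, "xyz": [-0.1, 0.1, 0], "angular": [0, 0, 0]},
    {"fingers": 1, "xyz": [-0.1, 0.1, -2], "angular": [0, 0, 0]},
    {"fingers": 1, "xyz": [-0.1, 0.1, -5], "angular": [0, 0, 0]},
    {"fingers": 1, "xyz": [-0.1, 0.1, -10], "angular": [0, 0, 0]},
    {"fingers": 1, "xyz": [-0.1, 0.1, -15], "angular": [0, 0, 0]},
    {"fingers": 1, "xyz": [-0.1, 0.1, -15], "angular": [0, 0, 0]},
    {"fingers": 1, "xyz": [-0.1, 0.1, -15], "angular": [0, 0, 0]}
  ]
}}

```text
clock: 3.98
position: [0.6278, -0.1869, 0.1702]
ee_rot: [3.142, -0.0, 0.0]
force: [0.2, -0.6, -0.8]
width: 0.733
```

```bash
python3 plan.py 501.8 311.5 100 90
```

```text
clock 3.98 pos [ 627.8 -186.9  170.2] jaw yaw -90.0 j7 -1.38 F [ 0.2 -0.6 -0.8] w 67.4 mm
shift [-12.62 -49.84   7.01] turn [ 0. -0. -0.]
```

Call:
{"method": "jog_arm", "body": {
  "moves": [
    {"fingers": 1, "xyz": [-12.6, -49.8, 0], "angular": [0, 0, 0]},
    {"fingers": 1, "xyz": [-12.6, -49.8, 0], "angular": [0, 0, 0]},
    {"fingers": 1, "xyz": [-12.6, -49.8, 0], "angular": [0, 0, 0]},
    {"fingers": 1, "xyz": [-12.6, -49.8, 0], "angular": [0, 0, 0]},
    {"fingers": 1, "xyz": [-12.6, -49.8, 0], "angular": [0, 0, 0]},
    {"fingers": 1, "xyz": [-12.6, -49.8, 0], "angular": [0, 0, 0]},
    {"fingers": 1, "xyz": [-12.6, -49.8, 0], "angular": [0, 0, 0]},
    {"fingers": 1, "xyz": [-12.6, -49.8, 0], "angular": [0, 0, 0]},
    {"fingers": 1, "xyz": [-12.6, -49.8, 0], "angular": [0, 0, 0]},
    {"fingers": 1, "xyz": [-12.6, -49.8, 5], "angular": [0, 0, 0]},
    {"fingers": 1, "xyz": [-12.6, -49.8, 7], "angular": [0, 0, 0]},
    {"fingers": 1, "xyz": [-12.6, -49.8, 7], "angular": [0, 0, 0]}
  ]
}}

```text
clock: 5.48
position: [0.5009, 0.309, 0.0972]
ee_rot: [3.138, -0.002, -0.007]
force: [-0.1, 0.0, 1.0]
width: 0.737
```

```bash
python3 plan.py 501.8 311.5 32 90; python3 -c "
from h import *
im=grab('scene','p1');cv2.imwrite('pics/p1c.png',crop(im,150,300,350,450,4))"
```

```text
clock 5.47 pos [500.9 309.   97.2] jaw yaw -90.1 j7 -2.30 F [-0.1  0.   1. ] w 67.8 mm
shift [ 0.12 -0.28  6.52] turn [ 0.004  0.004 -0.001]
```

View pics/p1c.png

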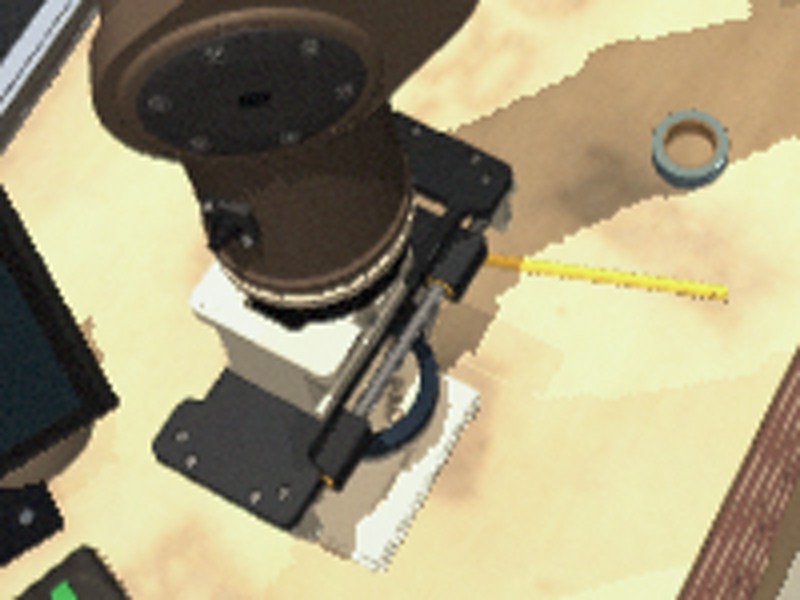

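Seen in p1c: the tin is level in the jaws, over the card pile (crop about (400,400)). Now down.

Call:
{"method": "jog_arm", "body": {
  "moves": [
    {"fingers": 1, "xyz": [0.1, -0.2, 2], "angular": [0.002, 0.002, 0]},
    {"fingers": 1, "xyz": [0.1, -0.2, 4], "angular": [0.002, 0.002, 0]},
    {"fingers": 1, "xyz": [0.1, -0.2, 5], "angular": [0.002, 0.002, 0]},
    {"fingers": 1, "xyz": [0.1, -0.2, 5.6], "angular": [0.002, 0.002, 0]},
    {"fingers": 1, "xyz": [0.1, -0.2, 5.6], "angular": [0.002, 0.002, 0]},
    {"fingers": 1, "xyz": [0.1, -0.2, 5.6], "angular": [0.002, 0.002, 0]}
  ]
}}

```text
clock: 6.28
position: [0.5036, 0.3133, 0.0444]
ee_rot: [-3.139, 0.001, -0.004]
force: [-0.6, -0.2, -1.2]
width: 0.731
```

```bash
python3 plan.py 501.8 311.5 32 90
```

```text
clock 6.28 pos [503.6 313.3  44.4] jaw yaw -90.0 j7 -2.32 F [-0.6 -0.2 -1.2] w 67.3 mm
shift [-0.18  0.18  1.24] turn [-0.003 -0.003 -0.   ]
```

Call:
{"method": "jog_arm", "body": {
  "moves": [
    {"fingers": 1, "xyz": [-0.2, 0.2, 0.6], "angular": [-0.003, -0.003, 0]},
    {"fingers": 1, "xyz": [-0.2, 0.2, 1.0], "angular": [-0.003, -0.003, 0]},
    {"fingers": 1, "xyz": [-0.2, 0.2, 1.25], "angular": [-0.003, -0.003, 0]},
    {"fingers": 1, "xyz": [-0.2, 0.2, 1.25], "angular": [-0.003, -0.003, 0]},
    {"fingers": 1, "xyz": [-0.2, 0.2, 1.25], "angular": [-0.003, -0.003, 0]}
  ]
}}

```text
clock: 6.9
position: [0.5013, 0.3111, 0.0312]
ee_rot: [3.141, -0.0, -0.002]
force: [-0.0, -0.2, -1.3]
width: 0.736
```

```bash
python3 plan.py 501.8 311.5 31 90
```

```text
clock 6.90 pos [501.3 311.1  31.2] jaw yaw -90.0 j7 -2.32 F [-0.  -0.2 -1.3] w 67.7 mm
shift [ 0.05 -0.04  0.02] turn [ 0.001  0.001 -0.   ]
```

Release and rise; then plan to the stamp.

Call:
{"method": "jog_arm", "body": {
  "moves": [
    {"fingers": 1, "xyz": [0, 0, 0.05], "angular": [0, 0, 0]},
    {"fingers": -1, "xyz": [0, 0, 0.05], "angular": [0, 0, 0]},
    {"fingers": -1, "xyz": [0, 0, 0.05], "angular": [0, 0, 0]},
    {"fingers": -1, "xyz": [0, 0, 0.05], "angular": [0, 0, 0]},
    {"fingers": -1, "xyz": [0, 0, 0.05], "angular": [0, 0, 0]},
    {"fingers": -1, "xyz": [0, 0, -2], "angular": [0, 0, 0]},
    {"fingers": -1, "xyz": [0, 0, -7], "angular": [0, 0, 0]},
    {"fingers": -1, "xyz": [0, 0, -13], "angular": [0, 0, 0]},
    {"fingers": -1, "xyz": [0, 0, -17], "angular": [0, 0, 0]},
    {"fingers": -1, "xyz": [0, 0, -17], "angular": [0, 0, 0]}
  ]
}}

```text
clock: 8.15
position: [0.5031, 0.3124, 0.2049]
ee_rot: [-3.139, 0.001, -0.007]
force: [-0.3, 0.1, -0.8]
width: 0.999
```

```bash
python3 plan.py 450.5 -76 130 57.6
```

```text
clock 8.15 pos [503.1 312.4 204.9] jaw yaw -90.0 j7 -2.28 F [-0.3  0.1 -0.8] w 91.9 mm
shift [-5.27 38.87  7.36] turn [-0.004 -0.004  0.565]
```

Call:
{"method": "jog_arm", "body": {
  "moves": [
    {"fingers": -1, "xyz": [-5.2, 38.9, 0], "angular": [0, 0, -2.576]},
    {"fingers": -1, "xyz": [-5.2, 38.9, 0], "angular": [0, 0, -2.576]},
    {"fingers": -1, "xyz": [-5.2, 38.9, 0], "angular": [0, 0, -2.576]},
    {"fingers": -1, "xyz": [-5.2, 38.9, 0], "angular": [0, 0, -2.576]},
    {"fingers": -1, "xyz": [-5.2, 38.9, 0], "angular": [0, 0, -2.576]},
    {"fingers": -1, "xyz": [-5.2, 38.9, 0], "angular": [0, 0, -2.576]},
    {"fingers": -1, "xyz": [-5.2, 38.9, 0], "angular": [0, 0, -2.576]},
    {"fingers": -1, "xyz": [-5.2, 38.9, 0], "angular": [0, 0, -2.576]},
    {"fingers": -1, "xyz": [-5.2, 38.9, 0], "angular": [0, 0, -2.576]},
    {"fingers": -1, "xyz": [-5.2, 38.9, 0], "angular": [0, 0, -2.576]},
    {"fingers": -1, "xyz": [-5.2, 38.9, 0], "angular": [0, 0, -2.576]},
    {"fingers": -1, "xyz": [-5.2, 38.9, 0], "angular": [0, 0, -2.576]}
  ]
}}

```text
clock: 9.65
position: [0.4486, -0.0777, 0.2006]
ee_rot: [-1.474, -2.772, 0.003]
force: [0.2, -0.6, -0.0]
width: 1.002
```

```bash
python3 plan.py 450.5 -76 130 57.6
```

```text
clock 9.65 pos [448.6 -77.7 200.6] jaw yaw 34.0 j7 0.52 F [ 0.2 -0.6 -0. ] w 92.1 mm
shift [0.03 0.27 7.06] turn [-0.002 -0.002 -0.412]
```

Call:
{"method": "jog_arm", "body": {
  "moves": [
    {"fingers": -1, "xyz": [0, 0, 0], "angular": [0, 0, -0.4]},
    {"fingers": -1, "xyz": [0, 0, 4], "angular": [0, 0, -0.4]},
    {"fingers": -1, "xyz": [0, 0, 7], "angular": [0, 0, -0.4]},
    {"fingers": -1, "xyz": [0, 0, 7], "angular": [0, 0, -0.4]},
    {"fingers": -1, "xyz": [0, 0, 7], "angular": [0, 0, -0.4]}
  ]
}}

```text
clock: 10.28
position: [0.4494, -0.0777, 0.1321]
ee_rot: [-0.905, -3.008, 0.002]
force: [0.0, -0.2, -0.0]
width: 0.999
```

```bash
python3 plan.py 450.5 -76 72 57.6
```

```text
clock 10.28 pos [449.4 -77.7 132.1] jaw yaw 56.5 j7 0.82 F [ 0.  -0.2 -0. ] w 91.9 mm
shift [0.   0.21 6.01] turn [-0.001 -0.    -0.019]
```

Call:
{"method": "jog_arm", "body": {
  "moves": [
    {"fingers": -1, "xyz": [0, 0.2, 3], "angular": [0, 0, -0.02]},
    {"fingers": -1, "xyz": [0, 0.2, 5], "angular": [0, 0, -0.02]},
    {"fingers": -1, "xyz": [0, 0.2, 6], "angular": [0, 0, -0.02]},
    {"fingers": -1, "xyz": [0, 0.2, 6], "angular": [0, 0, -0.02]},
    {"fingers": -1, "xyz": [0, 0.2, 6], "angular": [0, 0, -0.02]}
  ]
}}

```text
clock: 10.9
position: [0.451, -0.0762, 0.0726]
ee_rot: [0.874, 3.017, -0.002]
force: [0.5, -0.1, 0.4]
width: 0.999
```

```bash
python3 plan.py 450.5 -75.5 72 57.6; python3 -c "
from h import *
im=grab('scene','p2');t=grab('top','p2t');cv2.imwrite('pics/p2c.png',np.hstack([crop(im,290,220,390,340,4),crop(t,260,230,360,350,4)]))"
```

```text
clock 10.90 pos [451.  -76.2  72.6] jaw yaw 57.7 j7 0.76 F [ 0.5 -0.1  0.4] w 91.9 mm
shift [0.08 0.04 0.06] turn [-0.001  0.001  0.001]
```

View pics/p2c.png

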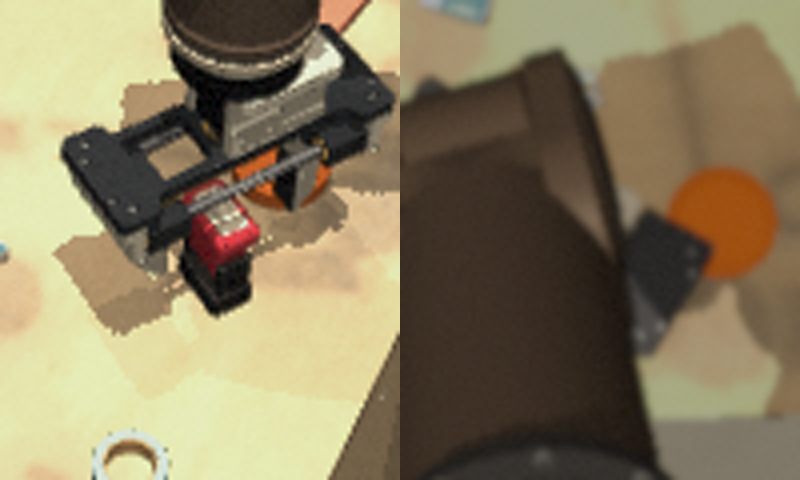

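The stamp sits between the fingers, and the orange decoy is untouched at (341,285). Closing and lifting.

Call:
{"method": "jog_arm", "body": {
  "moves": [
    {"fingers": 1, "xyz": [0.05, 0, 0], "angular": [0, 0, 0]},
    {"fingers": 1, "xyz": [0.05, 0, 0], "angular": [0, 0, 0]},
    {"fingers": 1, "xyz": [0.05, 0, 0], "angular": [0, 0, 0]},
    {"fingers": 1, "xyz": [0.05, 0, 0], "angular": [0, 0, 0]},
    {"fingers": 1, "xyz": [0.05, 0, 0], "angular": [0, 0, 0]},
    {"fingers": 1, "xyz": [0.05, 0, 0], "angular": [0, 0, 0]},
    {"fingers": 1, "xyz": [0.05, 0, 0], "angular": [0, 0, 0]},
    {"fingers": 1, "xyz": [0.05, 0, 0], "angular": [0, 0, 0]},
    {"fingers": 1, "xyz": [0.05, 0, -1], "angular": [0, 0, 0]},
    {"fingers": 1, "xyz": [0.05, 0, -5], "angular": [0, 0, 0]},
    {"fingers": 1, "xyz": [0.05, 0, -11], "angular": [0, 0, 0]},
    {"fingers": 1, "xyz": [0.05, 0, -11], "angular": [0, 0, 0]}
  ]
}}

```text
clock: 12.5
position: [0.4526, -0.0757, 0.1862]
ee_rot: [0.872, 3.01, -0.0]
force: [0.6, 0.2, -0.4]
width: 0.335
```

```bash
python3 plan.py 501.5 311.3 145 0; python3 -c "
from meas import *
t=grab('top','p3t')
print('tin',seg(t,(124,247,170,293),'v',1,'top',.022,1))
im=grab('scene','p3');cv2.imwrite('pics/p3c.png',np.hstack([crop(im,280,160,380,320,3),crop(t,110,240,190,300,5)[:480]] if 0 else [crop(im,260,160,380,320,3),cv2.resize(crop(t,110,240,190,300,5),(640,480))[:,:420]]))"
```

```text
clock 12.50 pos [452.6 -75.7 186.2] jaw yaw 57.7 j7 0.88 F [ 0.6  0.2 -0.4] w 30.8 mm
shift [16.59 35.32  4.06] turn [0.005 0.006 1.007]
tin c 501.4 310.0 dia 76.2 eq 72.7 thr 121
```

View pics/p3c.png

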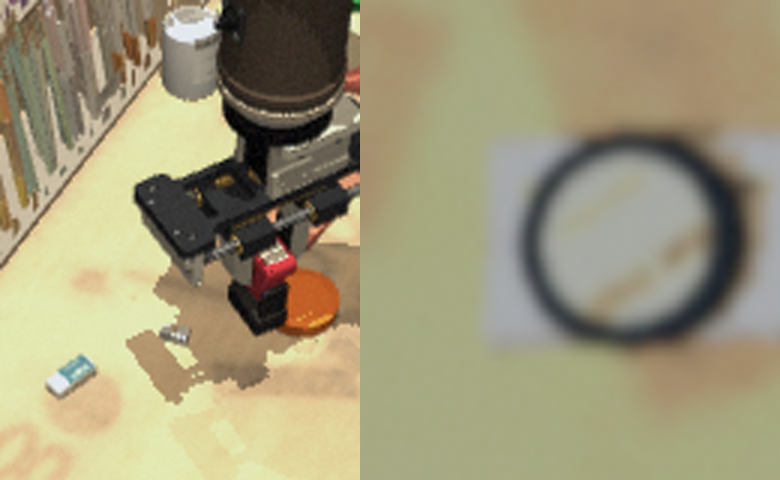

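Tin is centred on the cards and the stamp hangs upright. Carrying the stamp over.

Call:
{"method": "jog_arm", "body": {
  "moves": [
    {"fingers": 1, "xyz": [16.6, 35.3, 0], "angular": [0, 0, 1.007]},
    {"fingers": 1, "xyz": [16.6, 35.3, 0], "angular": [0, 0, 1.007]},
    {"fingers": 1, "xyz": [16.6, 35.3, 0], "angular": [0, 0, 1.007]},
    {"fingers": 1, "xyz": [16.6, 35.3, 0], "angular": [0, 0, 1.007]},
    {"fingers": 1, "xyz": [16.6, 35.3, 0], "angular": [0, 0, 1.007]},
    {"fingers": 1, "xyz": [16.6, 35.3, 0], "angular": [0, 0, 1.007]},
    {"fingers": 1, "xyz": [16.6, 35.3, 0], "angular": [0, 0, 1.007]},
    {"fingers": 1, "xyz": [16.6, 35.3, 0], "angular": [0, 0, 1.007]},
    {"fingers": 1, "xyz": [16.6, 35.3, 2], "angular": [0, 0, 1.007]},
    {"fingers": 1, "xyz": [16.6, 35.3, 4], "angular": [0, 0, 1.007]},
    {"fingers": 1, "xyz": [16.6, 35.3, 4], "angular": [0, 0, 1.007]},
    {"fingers": 1, "xyz": [16.6, 35.3, 4], "angular": [0, 0, 1.007]}
  ]
}}

```text
clock: 14.1
position: [0.4983, 0.3106, 0.1412]
ee_rot: [-2.222, -2.221, 0.003]
force: [0.9, -0.1, -0.4]
width: 0.336
```

Call:
{"method": "jog_arm", "body": {
  "moves": [
    {"fingers": 1, "xyz": [0, 0, 1.5], "angular": [0, 0, 0]},
    {"fingers": 1, "xyz": [0, 0, 3], "angular": [0, 0, 0]},
    {"fingers": 1, "xyz": [0, 0, 3], "angular": [0, 0, 0]},
    {"fingers": 1, "xyz": [0, 0, 3], "angular": [0, 0, 0]}
  ]
}}

```text
clock: 14.6
position: [0.4982, 0.3112, 0.1111]
ee_rot: [-2.221, -2.221, 0.003]
force: [-0.2, -0.7, -0.2]
width: 0.339
```

```bash
python3 plan.py 501.5 311 102 0
```

```text
clock 14.60 pos [498.2 311.2 111.1] jaw yaw 0.0 j7 -0.86 F [-0.2 -0.7 -0.2] w 31.2 mm
shift [-0.02  0.33  0.91] turn [-0.001  0.001  0.   ]
```

Call:
{"method": "jog_arm", "body": {
  "moves": [
    {"fingers": 1, "xyz": [0, 0.3, 0.4], "angular": [0, 0, 0]},
    {"fingers": 1, "xyz": [0, 0.3, 0.7], "angular": [0, 0, 0]},
    {"fingers": 1, "xyz": [0, 0.3, 0.85], "angular": [0, 0, 0]},
    {"fingers": 1, "xyz": [0, 0.3, 0.9], "angular": [0, 0, 0]},
    {"fingers": 1, "xyz": [0, 0.3, 0.9], "angular": [0, 0, 0]},
    {"fingers": 1, "xyz": [0, 0.3, 0.9], "angular": [0, 0, 0]}
  ]
}}

```text
clock: 15.35
position: [0.5013, 0.3112, 0.1023]
ee_rot: [2.222, 2.221, -0.002]
force: [-0.1, 0.2, 0.0]
width: 0.34
```

```bash
python3 plan.py 501.5 311 101.5 0; python3 -c "
from h import *
im=grab('scene','p4');t=grab('top','p4t');cv2.imwrite('pics/p4c.png',np.hstack([crop(im,190,360,310,460,4)[:,:480],cv2.resize(crop(t,100,230,190,310,5),None,fx=.7,fy=.7)[:280].copy() if 0 else crop(t,110,220,185,320,4)]))"
```

```text
clock 15.35 pos [501.3 311.2 102.3] jaw yaw -0.0 j7 -0.86 F [-0.1  0.2  0. ] w 31.3 mm
shift [-0.02  0.02  0.08] turn [-0.001  0.001 -0.   ]
```

View pics/p4c.png

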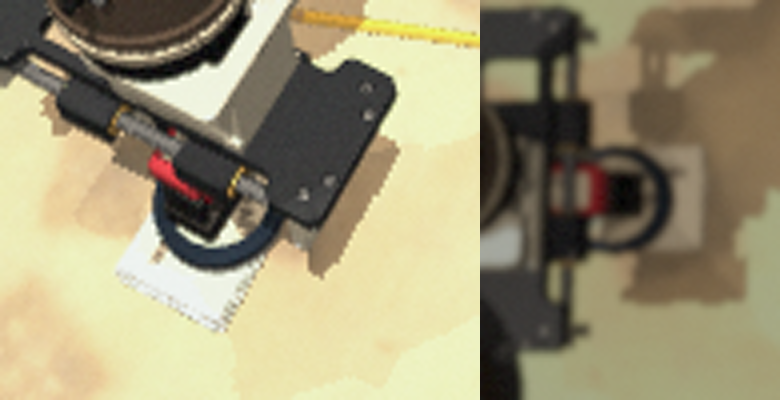

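The stamp is over the tin, with the tin centred under the foot. Lowering the last millimetre and releasing.

Call:
{"method": "jog_arm", "body": {
  "moves": [
    {"fingers": 1, "xyz": [0, 0, 0.08], "angular": [0, 0, 0]},
    {"fingers": 1, "xyz": [0, 0, 0.1], "angular": [0, 0, 0]},
    {"fingers": 1, "xyz": [0, 0, 0.1], "angular": [0, 0, 0]}
  ]
}}

```text
clock: 15.82
position: [0.5012, 0.3111, 0.1011]
ee_rot: [-2.221, -2.221, 0.003]
force: [0.3, -0.2, 0.1]
width: 0.337
```

Call:
{"method": "jog_arm", "body": {
  "moves": [
    {"fingers": -0.2, "xyz": [0, 0, 0], "angular": [0, 0, 0]},
    {"fingers": -0.2, "xyz": [0, 0, 0], "angular": [0, 0, 0]},
    {"fingers": -0.2, "xyz": [0, 0, 0], "angular": [0, 0, 0]},
    {"fingers": -0.2, "xyz": [0, 0, 0], "angular": [0, 0, 0]},
    {"fingers": -0.2, "xyz": [0, 0, -2], "angular": [0, 0, 0]},
    {"fingers": -0.2, "xyz": [0, 0, -6], "angular": [0, 0, 0]},
    {"fingers": -0.2, "xyz": [0, 0, -11], "angular": [0, 0, 0]},
    {"fingers": -0.2, "xyz": [0, 0, -11], "angular": [0, 0, 0]}
  ]
}}

```text
clock: 16.82
position: [0.5031, 0.3129, 0.2154]
ee_rot: [2.221, 2.22, 0.009]
force: [0.9, -0.5, -1.3]
width: 0.605
```

```bash
python3 plan.py 629 168 130 37.5
```

```text
clock 16.82 pos [503.1 312.9 215.4] jaw yaw -0.0 j7 -0.81 F [ 0.9 -0.5 -1.3] w 55.7 mm
shift [-14.52  12.55   8.56] turn [ 0.006 -0.002 -0.655]
```

Call:
{"method": "jog_arm", "body": {
  "moves": [
    {"fingers": -1, "xyz": [-14.4, 12.7, 0], "angular": [0, 0, -0.655]},
    {"fingers": -1, "xyz": [-14.4, 12.7, 0], "angular": [0, 0, -0.655]},
    {"fingers": -1, "xyz": [-14.4, 12.7, 0], "angular": [0, 0, -0.655]},
    {"fingers": -1, "xyz": [-14.4, 12.7, 0], "angular": [0, 0, -0.655]},
    {"fingers": -1, "xyz": [-14.4, 12.7, 5], "angular": [0, 0, -0.655]},
    {"fingers": -1, "xyz": [-14.4, 12.7, 10], "angular": [0, 0, -0.655]},
    {"fingers": -1, "xyz": [-14.4, 12.7, 10], "angular": [0, 0, -0.655]},
    {"fingers": -1, "xyz": [-14.4, 12.7, 10], "angular": [0, 0, -0.655]},
    {"fingers": -1, "xyz": [-14.4, 12.7, 10], "angular": [0, 0, -0.655]}
  ]
}}

```text
clock: 17.95
position: [0.6295, 0.1679, 0.1136]
ee_rot: [1.388, 2.816, 0.002]
force: [-0.0, 0.3, -0.2]
width: 0.999
```

```bash
python3 plan.py 629 168 27 37.5; python3 -c "
from h import *
im=grab('scene','p5');t=grab('top','p5t');cv2.imwrite('pics/p5c.png',np.hstack([crop(im,190,340,290,460,4),crop(t,110,200,210,320,4)]))
from meas import *
print('tin',seg(t,(124,247,170,293),'v',1,'top',.022,1))
print('stamp',seg(t,(130,250,165,290),'a',0,'top',.107))"
```

```text
clock 17.95 pos [629.5 167.9 113.6] jaw yaw 37.5 j7 0.04 F [-0.   0.3 -0.2] w 91.9 mm
shift [ 0.05 -0.05  8.66] turn [0.002 0.001 0.   ]
tin c 504.6 296.6 dia 161.0 eq 120.7 thr 118
stamp c 494.4 266.0 93.3x69.6 long-yaw -1.5 thr 130
```

View pics/p5c.png

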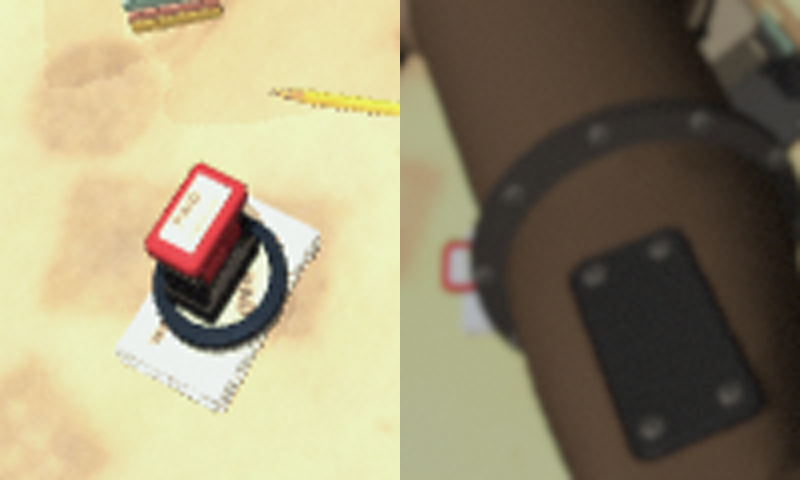

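Stamp stands upright on the tin; I will measure its centring once the arm clears the top view. Now for the block.

Call:
{"method": "jog_arm", "body": {
  "moves": [
    {"fingers": -1, "xyz": [0, 0, 4], "angular": [0, 0, 0]},
    {"fingers": -1, "xyz": [0, 0, 7], "angular": [0, 0, 0]},
    {"fingers": -1, "xyz": [0, 0, 8.6], "angular": [0, 0, 0]},
    {"fingers": -1, "xyz": [0, 0, 8.6], "angular": [0, 0, 0]},
    {"fingers": 1, "xyz": [0, 0, 8.6], "angular": [0, 0, 0]},
    {"fingers": 1, "xyz": [0, 0, 8.6], "angular": [0, 0, 0]},
    {"fingers": 1, "xyz": [0, 0, 8.6], "angular": [0, 0, 0]},
    {"fingers": 1, "xyz": [0, 0, 8.6], "angular": [0, 0, 0]},
    {"fingers": 1, "xyz": [0, 0, 8.6], "angular": [0, 0, 0]},
    {"fingers": 1, "xyz": [0, 0, 8.6], "angular": [0, 0, 0]},
    {"fingers": 1, "xyz": [0, 0, 8.6], "angular": [0, 0, 0]},
    {"fingers": 1, "xyz": [0, 0, 8.6], "angular": [0, 0, 0]}
  ]
}}

```text
clock: 19.55
position: [0.6285, 0.1672, 0.0256]
ee_rot: [1.389, 2.818, -0.001]
force: [-0.9, -0.4, 5.2]
width: 0.577
```

```bash
python3 plan.py 629 168 27 37.5
```

```text
clock 19.55 pos [628.5 167.2  25.6] jaw yaw 37.5 j7 -0.00 F [-0.9 -0.4  5.2] w 53.1 mm
shift [ 0.03  0.09 -0.14] turn [-0.001  0.     0.   ]
```

Call:
{"method": "jog_arm", "body": {
  "moves": [
    {"fingers": 1, "xyz": [0, 0, -3], "angular": [0, 0, 0]},
    {"fingers": 1, "xyz": [0, 0, -9], "angular": [0, 0, 0]},
    {"fingers": 1, "xyz": [0, 0, -15], "angular": [0, 0, 0]},
    {"fingers": 1, "xyz": [0, 0, -15], "angular": [0, 0, 0]},
    {"fingers": 1, "xyz": [0, 0, -15], "angular": [0, 0, 0]}
  ]
}}

```text
clock: 20.18
position: [0.6277, 0.1667, 0.1743]
ee_rot: [-1.389, -2.817, 0.004]
force: [-0.7, -0.2, -1.9]
width: 0.572
```

```bash
python3 plan.py 506 -320 100 -9
```

```text
clock 20.18 pos [627.7 166.7 174.3] jaw yaw 37.5 j7 0.07 F [-0.7 -0.2 -1.9] w 52.7 mm
shift [-31.19 -39.27   7.55] turn [-0.003  0.001  0.812]
```

Call:
{"method": "jog_arm", "body": {
  "moves": [
    {"fingers": 1, "xyz": [-31.2, -39.3, 0], "angular": [0, 0, 0.812]},
    {"fingers": 1, "xyz": [-31.2, -39.3, 0], "angular": [0, 0, 0.812]},
    {"fingers": 1, "xyz": [-31.2, -39.3, 0], "angular": [0, 0, 0.812]},
    {"fingers": 1, "xyz": [-31.2, -39.3, 0], "angular": [0, 0, 0.812]},
    {"fingers": 1, "xyz": [-31.2, -39.3, 0], "angular": [0, 0, 0.812]},
    {"fingers": 1, "xyz": [-31.2, -39.3, 0], "angular": [0, 0, 0.812]},
    {"fingers": 1, "xyz": [-31.2, -39.3, 0], "angular": [0, 0, 0.812]},
    {"fingers": 1, "xyz": [-31.2, -39.3, 0], "angular": [0, 0, 0.812]},
    {"fingers": 1, "xyz": [-31.2, -39.3, 0], "angular": [0, 0, 0.812]},
    {"fingers": 1, "xyz": [-31.2, -39.3, 0], "angular": [0, 0, 0.812]},
    {"fingers": 1, "xyz": [-31.2, -39.3, 5], "angular": [0, 0, 0.812]},
    {"fingers": 1, "xyz": [-31.2, -39.3, 7.5], "angular": [0, 0, 0.812]}
  ]
}}

```text
clock: 21.68
position: [0.506, -0.3165, 0.098]
ee_rot: [-2.383, -2.042, 0.003]
force: [0.3, 0.5, -0.3]
width: 0.573
```

Call:
{"method": "jog_arm", "body": {
  "moves": [
    {"fingers": 1, "xyz": [0, 0, 3], "angular": [0, 0, 0]},
    {"fingers": 1, "xyz": [0, 0, 4.7], "angular": [0, 0, 0]},
    {"fingers": 1, "xyz": [0, 0, 4.7], "angular": [0, 0, 0]},
    {"fingers": 1, "xyz": [0, 0, 4.7], "angular": [0, 0, 0]}
  ]
}}

```text
clock: 22.18
position: [0.5073, -0.3195, 0.0547]
ee_rot: [2.387, 2.04, -0.001]
force: [-0.7, 0.3, -0.6]
width: 0.574
```

```bash
python3 plan.py 506 -320 38.5 -9; python3 -c "
from meas import *
t=grab('top','p6t')
s=grab('scene','p6')
print('stamp',seg(t,(125,245,170,295),'a',0,'top',.107))
print('stamp s',seg(s,(215,370,258,412),'a',0,'scene',.101))
print('tin',seg(t,(120,243,174,297),'v',1,'top',.02,1))
cv2.imwrite('pics/p6c.png',np.hstack([crop(s,320,150,420,250,4),crop(t,110,230,200,330,4)]))"
```

```text
clock 22.18 pos [ 507.3 -319.5   54.7] jaw yaw -9.0 j7 0.17 F [-0.7  0.3 -0.6] w 52.8 mm
shift [-0.07 -0.12  1.62] turn [0.    0.001 0.001]
stamp c 502.8 303.7 42.8x34.5 long-yaw -85.8 thr 141
stamp s c 500.6 311.1 51.6x40.0 long-yaw -89.6 thr 149
tin c 501.2 308.9 dia 77.4 eq 70.3 thr 115
```

View pics/p6c.png

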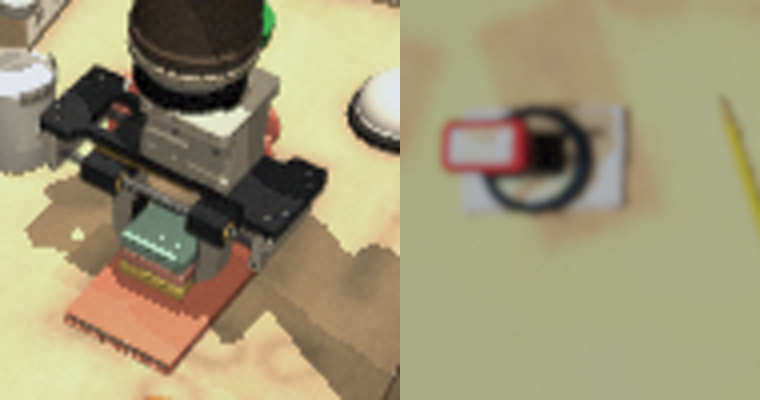

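The block is over the notebook, level and aligned. In the top view the stamp cap spans about (120–142, 260–273), and my ROI cut its left edge, so I'll redo that measurement offline.

```bash
python3 -c "
from meas import *
t=cv2.imread('pics/p6t.png');print('stamp',seg(t,(112,250,150,285),'a',0,'top',.105),w('top',131.1,266.6,.107))"
```

```text
stamp c 502.5 309.6 54.5x35.1 long-yaw -85.6 thr 139 [0.50207975 0.30912831 0.107     ]
```

Call:
{"method": "jog_arm", "body": {
  "moves": [
    {"fingers": 1, "xyz": [-0.1, -0.1, 0.8], "angular": [0, 0, 0]},
    {"fingers": 1, "xyz": [-0.1, -0.1, 1.3], "angular": [0, 0, 0]},
    {"fingers": 1, "xyz": [-0.1, -0.1, 1.6], "angular": [0, 0, 0]},
    {"fingers": 1, "xyz": [-0.1, -0.1, 1.7], "angular": [0, 0, 0]},
    {"fingers": 1, "xyz": [-0.1, -0.1, 1.7], "angular": [0, 0, 0]},
    {"fingers": 1, "xyz": [-0.1, -0.1, 1.7], "angular": [0, 0, 0]}
  ]
}}

```text
clock: 23.02
position: [0.5051, -0.3205, 0.0374]
ee_rot: [-2.389, -2.04, 0.003]
force: [-3.8, 1.2, 9.3]
width: 0.577
```

```bash
python3 plan.py 506 -320 38 -9
```

```text
clock 23.02 pos [ 505.1 -320.5   37.4] jaw yaw -9.0 j7 0.17 F [-3.8  1.2  9.3] w 53.1 mm
shift [ 0.07  0.09 -0.06] turn [-0.001  0.001  0.   ]
```

Contact at 9 N; the stamp's centring checks within 2 mm. Releasing the block and rising.

Call:
{"method": "jog_arm", "body": {
  "moves": [
    {"fingers": 1, "xyz": [0, 0, -0.05], "angular": [0, 0, 0]},
    {"fingers": -0.7, "xyz": [0, 0, -0.05], "angular": [0, 0, 0]},
    {"fingers": -0.7, "xyz": [0, 0, -0.05], "angular": [0, 0, 0]},
    {"fingers": -0.7, "xyz": [0, 0, -0.05], "angular": [0, 0, 0]},
    {"fingers": -0.7, "xyz": [0, 0, -0.05], "angular": [0, 0, 0]},
    {"fingers": -0.7, "xyz": [0, 0, -3], "angular": [0, 0, 0]},
    {"fingers": -0.7, "xyz": [0, 0, -9], "angular": [0, 0, 0]},
    {"fingers": -0.7, "xyz": [0, 0, -15], "angular": [0, 0, 0]},
    {"fingers": -0.7, "xyz": [0, 0, -15], "angular": [0, 0, 0]},
    {"fingers": -0.7, "xyz": [0, 0, -15], "angular": [0, 0, 0]}
  ]
}}

```text
clock: 24.28
position: [0.5052, -0.3204, 0.1867]
ee_rot: [2.389, 2.04, -0.003]
force: [0.2, 1.5, -0.9]
width: 0.847
```

```bash
python3 plan.py 436.7 76 100 -9
```

```text
clock 24.27 pos [ 505.2 -320.4  186.7] jaw yaw -9.0 j7 0.22 F [ 0.2  1.5 -0.9] w 77.9 mm
shift [ 38.09 -12.96   8.63] turn [-0.001  0.001 -0.   ]
```

Call:
{"method": "jog_arm", "body": {
  "moves": [
    {"fingers": -0.7, "xyz": [38.1, -13, 0], "angular": [0, 0, 0]},
    {"fingers": -0.7, "xyz": [38.1, -13, 0], "angular": [0, 0, 0]},
    {"fingers": -0.7, "xyz": [38.1, -13, 0], "angular": [0, 0, 0]},
    {"fingers": -0.7, "xyz": [38.1, -13, 0], "angular": [0, 0, 0]},
    {"fingers": -0.7, "xyz": [38.1, -13, 0], "angular": [0, 0, 0]},
    {"fingers": -0.7, "xyz": [38.1, -13, 0], "angular": [0, 0, 0]},
    {"fingers": -0.7, "xyz": [38.1, -13, 0], "angular": [0, 0, 0]},
    {"fingers": -0.7, "xyz": [38.1, -13, 5], "angular": [0, 0, 0]},
    {"fingers": -0.7, "xyz": [38.1, -13, 10], "angular": [0, 0, 0]},
    {"fingers": -0.7, "xyz": [38.1, -13, 12], "angular": [0, 0, 0]},
    {"fingers": -0.7, "xyz": [38.1, -13, 12], "angular": [0, 0, 0]},
    {"fingers": -0.7, "xyz": [38.1, -13, 12], "angular": [0, 0, 0]}
  ]
}}

```text
clock: 25.78
position: [0.4365, 0.0762, 0.0666]
ee_rot: [-2.389, -2.04, 0.003]
force: [0.3, 0.4, 0.2]
width: 0.848
```

```bash
python3 plan.py 436.7 76 20 -9; python3 -c "
from meas import *
t=grab('top','p7t');s=grab('scene','p7')
print('block',seg(t,(372,242,416,284),'a',1,'top',.05))
cv2.imwrite('pics/p7c.png',np.hstack([crop(s,290,180,390,360,3),crop(t,350,220,440,310,6)]))"
```

```text
clock 25.77 pos [436.5  76.2  66.6] jaw yaw -9.0 j7 -0.71 F [0.3 0.4 0.2] w 78.0 mm
shift [-0.01  0.03  4.66] turn [-0.001  0.001  0.   ]
block c 505.2 -318.7 54.8x54.8 long-yaw -8.7 thr 131
```

View pics/p7c.png

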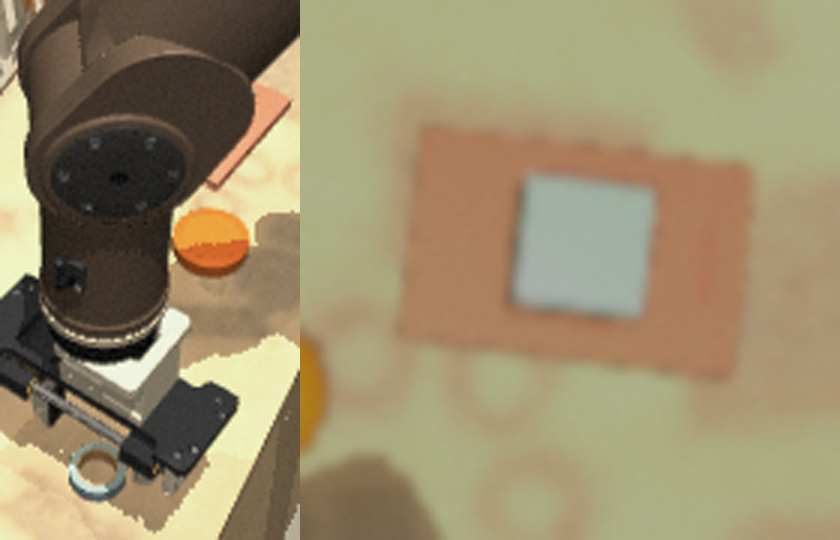

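Block sits square and centred on the notebook (505,-319 mm). The tape roll is between the fingers; I'll grip it gently.

Call:
{"method": "jog_arm", "body": {
  "moves": [
    {"fingers": -0.7, "xyz": [0, 0, 2.5], "angular": [0, 0, 0]},
    {"fingers": -0.7, "xyz": [0, 0, 4.2], "angular": [0, 0, 0]},
    {"fingers": -0.7, "xyz": [0, 0, 4.65], "angular": [0, 0, 0]},
    {"fingers": -0.7, "xyz": [0, 0, 4.65], "angular": [0, 0, 0]},
    {"fingers": -0.7, "xyz": [0, 0, 4.65], "angular": [0, 0, 0]},
    {"fingers": 1, "xyz": [0, 0, 4.65], "angular": [0, 0, 0]},
    {"fingers": 1, "xyz": [0, 0, 4.65], "angular": [0, 0, 0]},
    {"fingers": 1, "xyz": [0, 0, 4.65], "angular": [0, 0, 0]},
    {"fingers": 1, "xyz": [0, 0, 4.65], "angular": [0, 0, 0]},
    {"fingers": 1, "xyz": [0, 0, 4.65], "angular": [0, 0, 0]},
    {"fingers": 1, "xyz": [0, 0, 4.65], "angular": [0, 0, 0]},
    {"fingers": 1, "xyz": [0, 0, 4.65], "angular": [0, 0, 0]}
  ],
  "grip_force": 10
}}

```text
clock: 27.38
position: [0.4366, 0.0761, 0.02]
ee_rot: [2.389, 2.04, -0.002]
force: [0.7, -0.3, 1.6]
width: 0.491
```

Call:
{"method": "jog_arm", "body": {
  "moves": [
    {"fingers": 1, "xyz": [0, 0, -3], "angular": [0, 0, 0]},
    {"fingers": 1, "xyz": [0, 0, -9], "angular": [0, 0, 0]},
    {"fingers": 1, "xyz": [0, 0, -13], "angular": [0, 0, 0]},
    {"fingers": 1, "xyz": [0, 0, -13], "angular": [0, 0, 0]},
    {"fingers": 1, "xyz": [0, 0, -13], "angular": [0, 0, 0]}
  ]
}}

```text
clock: 28.0
position: [0.4363, 0.0758, 0.1494]
ee_rot: [2.389, 2.04, -0.003]
force: [-0.0, 0.3, -0.6]
width: 0.483
```

```bash
python3 plan.py 505.2 -319.7 90 -9
```

```text
clock 28.00 pos [436.3  75.8 149.4] jaw yaw -9.0 j7 -0.62 F [-0.   0.3 -0.6] w 44.4 mm
shift [-37.98  13.01   5.99] turn [-0.001  0.002 -0.   ]
```

Call:
{"method": "jog_arm", "body": {
  "moves": [
    {"fingers": 1, "xyz": [-38, 13, 0], "angular": [0, 0, 0]},
    {"fingers": 1, "xyz": [-38, 13, 0], "angular": [0, 0, 0]},
    {"fingers": 1, "xyz": [-38, 13, 0], "angular": [0, 0, 0]},
    {"fingers": 1, "xyz": [-38, 13, 0], "angular": [0, 0, 0]},
    {"fingers": 1, "xyz": [-38, 13, 0], "angular": [0, 0, 0]},
    {"fingers": 1, "xyz": [-38, 13, 0], "angular": [0, 0, 0]},
    {"fingers": 1, "xyz": [-38, 13, 0], "angular": [0, 0, 0]},
    {"fingers": 1, "xyz": [-38, 13, 0], "angular": [0, 0, 0]},
    {"fingers": 1, "xyz": [-38, 13, 4], "angular": [0, 0, 0]},
    {"fingers": 1, "xyz": [-38, 13, 6], "angular": [0, 0, 0]},
    {"fingers": 1, "xyz": [-38, 13, 6], "angular": [0, 0, 0]},
    {"fingers": 1, "xyz": [-38, 13, 6], "angular": [0, 0, 0]}
  ]
}}

```text
clock: 29.5
position: [0.5059, -0.3187, 0.0906]
ee_rot: [-2.388, -2.042, 0.002]
force: [1.7, -0.1, -0.3]
width: 0.489
```

```bash
python3 plan.py 505.2 -319.7 70.5 -9
```

```text
clock 29.50 pos [ 505.9 -318.7   90.6] jaw yaw -8.9 j7 0.15 F [ 1.7 -0.1 -0.3] w 45.0 mm
shift [-0.11 -0.06  2.01] turn [-0.001  0.001  0.001]
```

Call:
{"method": "jog_arm", "body": {
  "moves": [
    {"fingers": 1, "xyz": [-0.05, -0.05, 1], "angular": [0, 0, 0]},
    {"fingers": 1, "xyz": [-0.05, -0.05, 1.6], "angular": [0, 0, 0]},
    {"fingers": 1, "xyz": [-0.05, -0.05, 1.9], "angular": [0, 0, 0]},
    {"fingers": 1, "xyz": [-0.05, -0.05, 2], "angular": [0, 0, 0]},
    {"fingers": 1, "xyz": [-0.05, -0.05, 2], "angular": [0, 0, 0]},
    {"fingers": 1, "xyz": [-0.05, -0.05, 2], "angular": [0, 0, 0]}
  ]
}}

```text
clock: 30.25
position: [0.5052, -0.32, 0.0705]
ee_rot: [2.388, 2.04, -0.002]
force: [-0.2, -0.5, 0.7]
width: 0.486
```

```bash
python3 plan.py 505.2 -319.7 70 -9
```

```text
clock 30.25 pos [ 505.2 -320.    70.5] jaw yaw -9.0 j7 0.15 F [-0.2 -0.5  0.7] w 44.7 mm
shift [ 0.03 -0.    0.05] turn [-0.     0.001  0.   ]
```

Call:
{"method": "jog_arm", "body": {
  "moves": [
    {"fingers": 1, "xyz": [0, 0, 0.05], "angular": [0, 0, 0]},
    {"fingers": 1, "xyz": [0, 0, 0.05], "angular": [0, 0, 0]},
    {"fingers": -0.4, "xyz": [0, 0, 0.05], "angular": [0, 0, 0]},
    {"fingers": -0.4, "xyz": [0, 0, 0.05], "angular": [0, 0, 0]},
    {"fingers": -0.4, "xyz": [0, 0, 0.05], "angular": [0, 0, 0]},
    {"fingers": -0.4, "xyz": [0, 0, 0.05], "angular": [0, 0, 0]},
    {"fingers": -0.4, "xyz": [0, 0, -2], "angular": [0, 0, 0]},
    {"fingers": -0.4, "xyz": [0, 0, -6], "angular": [0, 0, 0]},
    {"fingers": -0.4, "xyz": [0, 0, -11], "angular": [0, 0, 0]},
    {"fingers": -0.4, "xyz": [0, 0, -11], "angular": [0, 0, 0]},
    {"fingers": -0.4, "xyz": [0, 0, -11], "angular": [0, 0, 0]}
  ]
}}

```text
clock: 31.62
position: [0.5048, -0.3198, 0.18]
ee_rot: [-2.389, -2.04, 0.003]
force: [0.3, 0.6, -0.1]
width: 0.698
```

```bash
python3 plan.py 594.5 -13.8 70 -20
```

```text
clock 31.62 pos [ 504.8 -319.8  180. ] jaw yaw -9.0 j7 0.19 F [ 0.3  0.6 -0.1] w 64.2 mm
shift [31.64  4.09 10.95] turn [-0.001  0.001  0.192]
```

Call:
{"method": "jog_arm", "body": {
  "moves": [
    {"fingers": -0.4, "xyz": [31.6, 4.1, 0], "angular": [0, 0, 0.192]},
    {"fingers": -0.4, "xyz": [31.6, 4.1, 0], "angular": [0, 0, 0.192]},
    {"fingers": -0.4, "xyz": [31.6, 4.1, 0], "angular": [0, 0, 0.192]},
    {"fingers": -0.4, "xyz": [31.6, 4.1, 0], "angular": [0, 0, 0.192]},
    {"fingers": -0.4, "xyz": [31.6, 4.1, 0], "angular": [0, 0, 0.192]},
    {"fingers": -0.4, "xyz": [31.6, 4.1, 0], "angular": [0, 0, 0.192]},
    {"fingers": -0.4, "xyz": [31.6, 4.1, 5], "angular": [0, 0, 0.192]},
    {"fingers": -0.4, "xyz": [31.6, 4.1, 11], "angular": [0, 0, 0.192]},
    {"fingers": -0.4, "xyz": [31.6, 4.1, 11], "angular": [0, 0, 0.192]},
    {"fingers": -0.4, "xyz": [31.6, 4.1, 11], "angular": [0, 0, 0.192]},
    {"fingers": -0.4, "xyz": [31.6, 4.1, 11], "angular": [0, 0, 0.192]}
  ]
}}

```text
clock: 33.0
position: [0.5965, -0.0144, 0.0723]
ee_rot: [2.572, 1.8, 0.003]
force: [-0.2, 0.3, 0.3]
width: 0.696
```

```bash
python3 plan.py 594.5 -13.8 20 -20; python3 -c "
from meas import *
t=grab('top','p8t');s=grab('scene','p8')
cv2.imwrite('pics/p8c.png',np.hstack([crop(s,250,200,350,320,4),crop(t,350,220,440,310,5)[:450] if 0 else cv2.resize(crop(t,350,220,440,310,5),(400,480))]))
print('tape',seg(t,(383,250,409,276),'s',1,'top',.065,1))"
```

```text
clock 33.00 pos [596.5 -14.4  72.3] jaw yaw -20.0 j7 -0.60 F [-0.2  0.3  0.3] w 64.1 mm
shift [-0.01 -0.22  5.23] turn [ 0.003 -0.    -0.   ]
tape c 503.4 -317.2 dia 72.2 eq 60.0 thr 66
```

View pics/p8c.png

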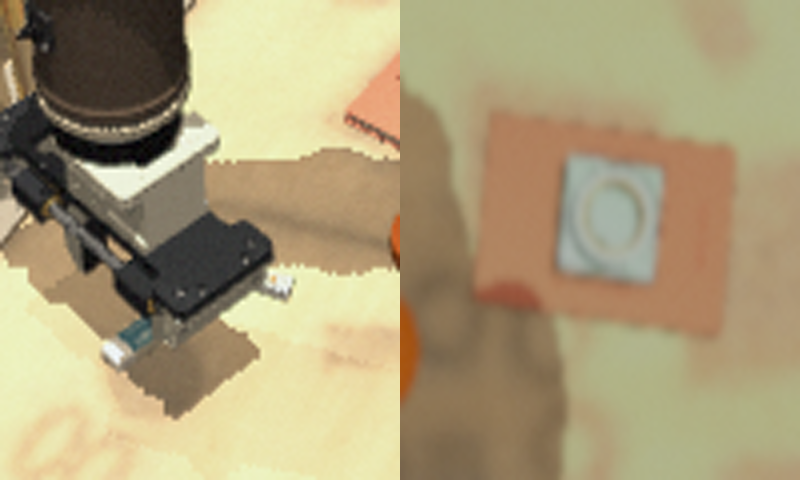

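Tape ring is concentric with the block (both at crop about (612,215)); the eraser is between the fingers. Down and grip.

Call:
{"method": "jog_arm", "body": {
  "moves": [
    {"fingers": -0.4, "xyz": [0, -0.1, 3], "angular": [0.001, 0, 0]},
    {"fingers": -0.4, "xyz": [0, -0.1, 4.6], "angular": [0.001, 0, 0]},
    {"fingers": -0.4, "xyz": [0, -0.1, 5.1], "angular": [0.001, 0, 0]},
    {"fingers": -0.4, "xyz": [0, -0.1, 5.1], "angular": [0.001, 0, 0]},
    {"fingers": -0.4, "xyz": [0, -0.1, 5.1], "angular": [0.001, 0, 0]},
    {"fingers": 1, "xyz": [0, -0.1, 5.1], "angular": [0.001, 0, 0]},
    {"fingers": 1, "xyz": [0, -0.1, 5.1], "angular": [0.001, 0, 0]},
    {"fingers": 1, "xyz": [0, -0.1, 5.1], "angular": [0.001, 0, 0]},
    {"fingers": 1, "xyz": [0, -0.1, 5.1], "angular": [0.001, 0, 0]},
    {"fingers": 1, "xyz": [0, -0.1, 5.1], "angular": [0.001, 0, 0]},
    {"fingers": 1, "xyz": [0, -0.1, 5.1], "angular": [0.001, 0, 0]},
    {"fingers": 1, "xyz": [0, -0.1, 5.1], "angular": [0.001, 0, 0]}
  ]
}}

```text
clock: 34.6
position: [0.5939, -0.014, 0.0189]
ee_rot: [-2.573, -1.802, 0.003]
force: [0.5, -0.1, -0.0]
width: 0.207
```

Call:
{"method": "jog_arm", "body": {
  "moves": [
    {"fingers": 1, "xyz": [0, 0, 0], "angular": [0, 0, 0]},
    {"fingers": 1, "xyz": [0, 0, -3], "angular": [0, 0, 0]},
    {"fingers": 1, "xyz": [0, 0, -9], "angular": [0, 0, 0]},
    {"fingers": 1, "xyz": [0, 0, -13], "angular": [0, 0, 0]},
    {"fingers": 1, "xyz": [0, 0, -13], "angular": [0, 0, 0]},
    {"fingers": 1, "xyz": [0, 0, -13], "angular": [0, 0, 0]}
  ]
}}

```text
clock: 35.35
position: [0.5937, -0.0141, 0.1484]
ee_rot: [-2.573, -1.801, 0.004]
force: [-0.2, -0.3, -1.1]
width: 0.211
```

```bash
python3 plan.py 505.2 -319.8 100 -9
```

```text
clock 35.35 pos [593.7 -14.1 148.4] jaw yaw -20.0 j7 -0.57 F [-0.2 -0.3 -1.1] w 19.4 mm
shift [-31.75   2.16   4.89] turn [-0.002  0.001 -0.192]
```

Call:
{"method": "jog_arm", "body": {
  "moves": [
    {"fingers": 1, "xyz": [-31.8, 2.2, 0], "angular": [0, 0, -0.192]},
    {"fingers": 1, "xyz": [-31.8, 2.2, 0], "angular": [0, 0, -0.192]},
    {"fingers": 1, "xyz": [-31.8, 2.2, 0], "angular": [0, 0, -0.192]},
    {"fingers": 1, "xyz": [-31.8, 2.2, 0], "angular": [0, 0, -0.192]},
    {"fingers": 1, "xyz": [-31.8, 2.2, 0], "angular": [0, 0, -0.192]},
    {"fingers": 1, "xyz": [-31.8, 2.2, 0], "angular": [0, 0, -0.192]},
    {"fingers": 1, "xyz": [-31.8, 2.2, 0], "angular": [0, 0, -0.192]},
    {"fingers": 1, "xyz": [-31.8, 2.2, 2], "angular": [0, 0, -0.192]},
    {"fingers": 1, "xyz": [-31.8, 2.2, 4.8], "angular": [0, 0, -0.192]},
    {"fingers": 1, "xyz": [-31.8, 2.2, 4.8], "angular": [0, 0, -0.192]},
    {"fingers": 1, "xyz": [-31.8, 2.2, 4.8], "angular": [0, 0, -0.192]},
    {"fingers": 1, "xyz": [-31.8, 2.2, 4.8], "angular": [0, 0, -0.192]}
  ]
}}

```text
clock: 36.85
position: [0.5069, -0.32, 0.1024]
ee_rot: [2.388, 2.041, -0.002]
force: [-0.7, 0.1, -0.4]
width: 0.211
```

```bash
python3 plan.py 505.2 -319.8 84.5 -9
```

```text
clock 36.85 pos [ 506.9 -320.   102.4] jaw yaw -9.0 j7 0.14 F [-0.7  0.1 -0.4] w 19.4 mm
shift [ 0.   -0.17  1.79] turn [-0.     0.001  0.001]
```

Call:
{"method": "jog_arm", "body": {
  "moves": [
    {"fingers": 1, "xyz": [0, -0.15, 0.8], "angular": [0, 0, 0]},
    {"fingers": 1, "xyz": [0, -0.15, 1.4], "angular": [0, 0, 0]},
    {"fingers": 1, "xyz": [0, -0.15, 1.7], "angular": [0, 0, 0]},
    {"fingers": 1, "xyz": [0, -0.15, 1.8], "angular": [0, 0, 0]},
    {"fingers": 1, "xyz": [0, -0.15, 1.8], "angular": [0, 0, 0]},
    {"fingers": 1, "xyz": [0, -0.15, 1.8], "angular": [0, 0, 0]}
  ]
}}

```text
clock: 37.6
position: [0.5041, -0.32, 0.0837]
ee_rot: [-2.388, -2.039, 0.004]
force: [-3.4, 0.7, 7.4]
width: 0.209
```

```bash
python3 plan.py 505.2 -319.8 84 -9
```

```text
clock 37.60 pos [ 504.1 -320.    83.7] jaw yaw -9.0 j7 0.14 F [-3.4  0.7  7.4] w 19.3 mm
shift [ 0.04  0.1  -0.03] turn [-0.002  0.001 -0.   ]
```

Contact. Easing up slightly, then releasing and withdrawing.

Call:
{"method": "jog_arm", "body": {
  "moves": [
    {"fingers": 1, "xyz": [0, 0.05, -0.05], "angular": [0, 0, 0]},
    {"fingers": 1, "xyz": [0, 0.05, -0.05], "angular": [0, 0, 0]},
    {"fingers": -0.1, "xyz": [0, 0.05, -0.05], "angular": [0, 0, 0]},
    {"fingers": -0.1, "xyz": [0, 0.05, -0.05], "angular": [0, 0, 0]},
    {"fingers": -0.1, "xyz": [0, 0.05, -0.05], "angular": [0, 0, 0]},
    {"fingers": -0.1, "xyz": [0, 0.05, -0.05], "angular": [0, 0, 0]},
    {"fingers": -0.1, "xyz": [0, 0.05, -2], "angular": [0, 0, 0]},
    {"fingers": -0.1, "xyz": [0, 0.05, -6], "angular": [0, 0, 0]},
    {"fingers": -0.1, "xyz": [0, 0.05, -12], "angular": [0, 0, 0]},
    {"fingers": -0.1, "xyz": [0, 0.05, -12], "angular": [0, 0, 0]}
  ]
}}

```text
clock: 38.85
position: [0.5079, -0.3211, 0.2084]
ee_rot: [2.383, 2.035, 0.002]
force: [-0.5, 0.4, -0.3]
width: 0.549
```

Call:
{"method": "jog_arm", "body": {
  "moves": [
    {"fingers": -0.1, "xyz": [32, -5, 0], "angular": [0, 0, 0]},
    {"fingers": -0.1, "xyz": [32, -5, 0], "angular": [0, 0, 0]},
    {"fingers": -0.1, "xyz": [32, -5, 0], "angular": [0, 0, 0]},
    {"fingers": -0.1, "xyz": [32, -5, 0], "angular": [0, 0, 0]},
    {"fingers": -0.1, "xyz": [32, -5, 0], "angular": [0, 0, 0]},
    {"fingers": -0.1, "xyz": [32, -5, 0], "angular": [0, 0, 0]},
    {"fingers": -0.1, "xyz": [32, -5, 0], "angular": [0, 0, 0]},
    {"fingers": -0.1, "xyz": [32, -5, 0], "angular": [0, 0, 0]}
  ]
}}

```text
clock: 39.85
position: [0.5058, 0.0019, 0.2027]
ee_rot: [-2.391, -2.037, 0.005]
force: [0.2, -0.3, -0.1]
width: 0.551
```

```bash
python3 plan.py 450 0 200 -9; python3 -c "
from meas import *
t=grab('top','p9t');s=grab('scene','p9')
print('er',seg(t,(372,242,416,284),'b',1,'top',.077))
print('stamp',seg(t,(112,250,150,285),'a',0,'top',.105))
print('sh',seg(t,(300,244,315,260),'b',1,'top',.013)); print('glue',seg(t,(216,178,236,194),'a',0,'top',.094,1))
a=np.hstack([crop(t,110,230,190,300,5),crop(t,355,225,435,295,5)]);b=np.hstack([crop(s,200,370,300,432,4),crop(s,320,180,420,242,4)])
cv2.imwrite('pics/p9c.png',np.vstack([a,b]))"
```

```text
clock 39.85 pos [505.8   1.9 202.7] jaw yaw -9.1 j7 -0.43 F [ 0.2 -0.3 -0.1] w 50.7 mm
shift [-1.07 -5.48  0.28] turn [-0.002  0.002 -0.002]
er c 502.9 -315.7 55.2x54.6 long-yaw -9.2 thr 142
stamp c 502.5 309.6 54.5x35.1 long-yaw -85.7 thr 139
sh c 536.8 -98.8 28.6x17.3 long-yaw 7.3 thr 145
glue c 690.6 90.7 dia 30.8 eq 27.2 thr 140
```

View pics/p9c.png

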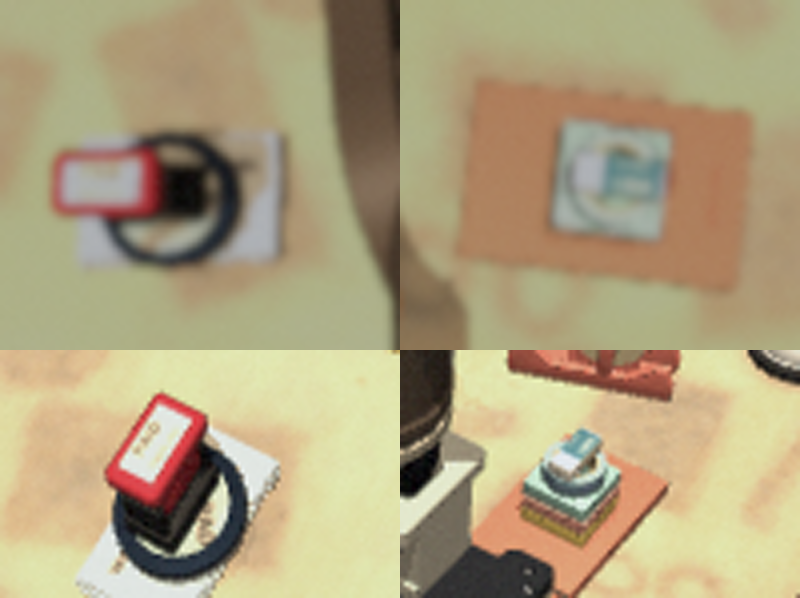

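Both stacks look right. A last check overlays the expected outlines.

Run:
```python
from meas import *
o=[]
for n,roi,roi2 in(("top",(365,235,425,285),(112,240,172,290)),("scene",(330,190,390,240),(215,375,275,425))):
    im=cv2.imread(f"pics/p9{'t' if n=='top' else ''}.png")
    row=[]
    for r,items in((roi,[((505.2,-319.8),44,19,81,z,(0,0,255)) for z in(65,77)]+[((505.2,-319.8),53,53,-9,50,(255,0,0))]),(roi2,[((501.5,311),50,31,90,z,(0,255,255)) for z in(93,109)]+[((501.5,311),46,30,90,29,(0,0,255))])):
        s=6;c=crop(im,*r,s)
        for (x,y),a,b,yw,z,col in items:
            t=np.radians(yw);u=np.array([np.cos(t),np.sin(t)]);v=np.array([-u[1],u[0]])
            q=[np.r_[np.array([x,y])+i*a/2*u+j*b/2*v,z]/1000 for i,j in((1,1),(1,-1),(-1,-1),(-1,1))]
            p=(px(n,q)-r[:2]+.5)*s-.5
            cv2.polylines(c,[p.round().astype(int)],True,col,1)
        row.append(c)
    o.append(np.hstack(row))
cv2.imwrite("pics/ov.png",np.vstack(o))
```

```text
(no output)
```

View pics/ov.png

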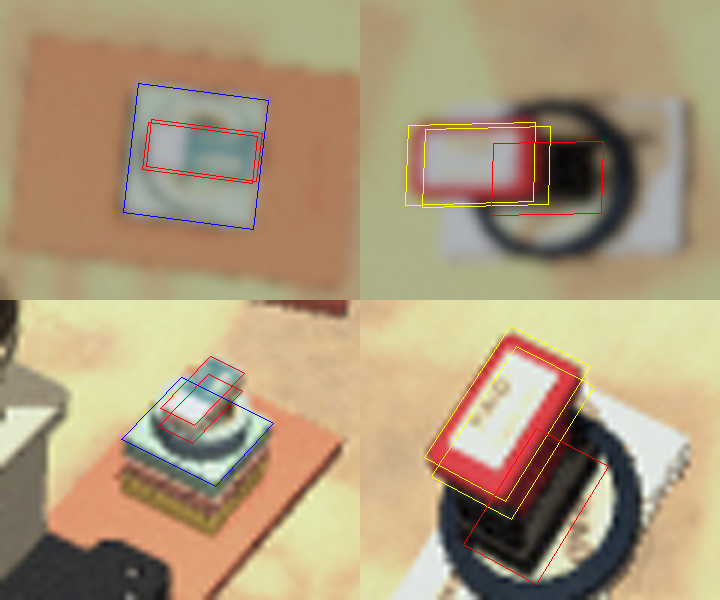

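The overlay matches within about 2–3 mm: the eraser, tape and block are concentric, and the stamp is upright and centred on the tin. Handing in.

```bash
python3 -c "
from cell import job
print(job.sign_off())"
```

```text
the job is handed in; nothing more can be done
None
```

Both stationery sets are built as asked and handed in at about 40 s of the 128 s allowed, with the arm clear of everything.

**Card set:** the ink tin is flat on the card pile, with the stamp upright on it, lined up with the cards' long side. In the top view, cards, tin and stamp centres agree within about 1.5 mm. In the scene view the stamp's foot looked 3–4 mm off the expected outline. That disagrees slightly with the top view, and I left it rather than risk regripping the stamp.

**Notebook set:** the sticky-note block is square on the notebook, then the tape roll, then the eraser flat on top along the notebook's long side. An overlay of the expected block and eraser outlines matched both views within about 2–3 mm. My colour measurements of the tape and of the eraser on the pile failed: both picked up the block beneath. I checked those two by eye instead, the eraser against its overlay.

**Left alone:** the glue stick measured within 0.1 mm of its first position and the sharpener within 1 mm. The sharpener's measured angle differed by 4 degrees, which is probably image noise. I never gripped the orange or green decoy tins; I checked the orange one once after an approach and it had not moved.

The highest contact force I read was about 10 N, while setting the block down.

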